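Close up the bench junction box

TASK

The junction box on the workshop bench stands open with a wooden offcut lying across it. Take the offcut off and lay it flat on a clear bit of bench, then put the loose cover plate back on the box, the right way round, over both pins and fully down on the rim, and let go. Set both down without dropping them, and do not disturb the tin, the screwdriver or the jar.

Things in the scene. Friction and masses are not known exactly. Their poses are not given: they have to be found in the camera images.
- box_rim (a point): Point at rim height (55 mm above the bench) of the fixed junction box, midway between its two pins, on its long centre line; same axes as the box. The seated cover's cover_under lies here. The box is open inside from x = -52 to +44 mm; terminal blocks on its floor stay 30 mm or more below the rim. The bench at the robot's side of the box is clear.
- box: Grey metal junction box fixed to the bench, open on top, 55 mm high. Origin under box_rim, on the bench. x: along the box to its nose, y: across, z: up. Main part 135 x 110 mm (x -85 to +50, y +-55, walls 6 mm); at the +x end a narrower solid nose 35 x 70 mm (x +50 to +85). A conduit elbow, 35 mm high, leaves the -x end, out to x = -120 mm.
- thick_pin (a point): Thick upright steel pin fixed on the box, 16 mm in diameter, at x = -66 mm of the box (away from the nose). The point is at its foot, at rim height; the pin stands 18 mm above the rim and its last 6 mm taper to half the diameter.
- thin_pin (a point): Thin upright steel pin, 8 mm in diameter, on the nose at x = +66 mm of the box. The point is at its foot, at rim height; it stands 18 mm above the rim and its last 6 mm taper to half the diameter.
- cover_handle (a point): Centre of the black handle bar of the loose cover plate, 36 mm above the plate's underside. Bar 76 mm long (x), 14 mm wide (y: grip it here), 16 mm high, on two end feet (from 28 mm off the middle outwards); 22 mm free between plate and bar. x: along the plate to its nose end, y: across, z: up. Once seated it lies 36 mm above box_rim, axes parallel.
- cover_under (a point): Point on the cover's underside straight below cover_handle; same axes. Once seated it coincides with box_rim.
- large_hole (a point): Centre of the cover's large through hole, 21 mm in diameter, at the underside, x = -66 mm of the plate: it goes over the thick pin.
- small_hole (a point): Centre of the cover's small through hole, 13 mm in diameter, at the underside, x = +66 mm of the plate, in its narrow nose: it goes over the thin pin.
- offcut_center (a point): Centre of a loose pale wooden offcut, 24 mm (x) x 140 mm (y, its long axis) x 20 mm (z), about 40 g. It starts lying flat across the rim of the open box, between the pins, its long axis roughly across the box; 25 mm and more are free to the pins on either side of it.
- tin: Bystander: closed upright tin, 72 mm in diameter, 100 mm high, on the bench on the side opposite to the cover. Origin: centre of its underside.
- screwdriver: Bystander: screwdriver lying on the bench to the left, farther out, about 0.2 m long. Origin: underneath its middle; x towards the tip.
- jar: Bystander: small closed amber glass jar with a steel lid, 60 mm in diameter, 75 mm high, upright on the bench to the right, farther out. Origin: centre of its underside.
- offcut: The same offcut, at the middle of its underside; named for the rules.
- cover: Loose aluminium cover plate, 0.2 to 0.42 kg, 6 mm thick, same outline as the box (main part 135 x 110 mm, nose 35 x 70 mm at +x, 170 mm in all). It lies flat on the bench, handle up, to the left or right of the box, the tin on the other side. Origin and axes as cover_under.
There are look-alikes about, which are no part of the job. What is meant by the cover is not orange, and is the smaller of those in its own colour. Leave any yellow look-alike of the offcut alone.

How it is judged:
On the way:
1. the offcut lies released on the bench, away from the box (height (world z) of offcut_center below 0.018 m and horizontal distance between offcut_center and box_rim above 0.08 m and contact force between the fingers and offcut below 0.05 N), for 0.2 s.
At the end, for the whole second after the job is handed in: Cover on the box: large hole over the thick pin, small hole over the thin pin (each within 5 mm), underside within 2.5 mm of the rim, level within 0.04 rad. Offcut lying on the bench (centre below 18 mm), over 80 mm from the box's middle. Both released and at rest (all of step 1 and z of cover_under in the frame of box_rim between -0.003 and 0.0025 m and horizontal distance between large_hole and thick_pin below 0.005 m and horizontal distance between small_hole and thin_pin below 0.005 m and angle between cover_under's own z axis and vertical below 0.04 rad and linear speed of each of cover, offcut below 0.02 m/s); the robot touches nothing.
It fails at once if a bystander (tin, screwdriver, jar) is moved by more than 30 mm (distance of any of tin, screwdriver, jar from where it was at the start of the episode above 0.03 m).
It fails at once if the tin is tipped (angle between tin's own z axis and vertical above 0.5 rad).
It fails at once if the offcut is dropped or knocked off (faster than 0.7 m/s while not held) (linear speed of offcut above 0.7 m/s and contact force between the fingers and offcut below 0.05 N).
It fails at once if the cover is dropped or thrown (faster than 0.7 m/s while not held) (linear speed of cover above 0.7 m/s and contact force between the fingers and cover below 0.05 N).
It also fails if it takes over 58 s, if anything falls off the work surface, if the arm or the gripper's body presses on something with over 40 N, if the wrist force passes 120 N, or if a joint passes its speed limit or range.

ROBOT

A 6-joint arm with a two-finger parallel gripper is mounted at the origin on the work surface. World frame = base frame: x ahead of the robot, y to its left, z up, the work surface at z = 0. Lengths are in m, angles in rad, forces in N, time in s.
With the tool pointing down it reaches from about 0.35 to 0.775 m from the base axis. Payload 5.5 kg.
Tool frame: the origin (TCP) lies between the finger pads; the fingertips stand env.nose_length ahead of it and the grasp point (between the pads) lies 8 mm behind it (env.nose_length is the distance from the TCP to the fingertips, in m); z points along the fingers, y is the direction in which the jaws open and shut (so a half turn about z gives the same grasp; the last joint's range is limited). The gripper opens to 85 mm and grips with 20 to 120 N. Pads are 22 mm wide; open, the fingers measure 114 mm over their backs; the gripper's body (76 mm by 85 mm) begins 54 mm behind the grasp point. The pads swing forward as they close: fully open they stand 13 mm farther back than shut.
Start: joints at [1.094, 0.313, 0.046, 1.304, 0, 1.431], TCP at [0.19, 0.543, 0.242] pointing down, gripper open.
Joint ranges: [-2.76, 2.76], [-0.86, 1.69], [-1.03, 1.26], [-2.2, 2.34], [-1.47, 1.5], [-3.14, 3.14]. Speed limits (rad/s): [2.57, 2.57, 3.14, 3.14, 3.14, 3.14].

INTERFACE

Orientations are given as a unit quaternion [w, x, y, z].
In Python, from workcell import env gives the robot as it stands. The module is installed in compiled form; this text tells all that it offers.
- The arm moves only by the shell command python3 -m creep 'ROWS' [FORCE]. ROWS is a JSON object of lists of equal length, an entry for each row: "hand": the finger opening in mm, from 0 to 85.4; "delta_pos": the shift along the tool's x, y, z scaled (see below), a list of three; "turn": the turn about the tool's z scaled (see below). In form: {"hand": [hand, ...], "delta_pos": [[dx, dy, dz], ...], "turn": [turn, ...]}. A call has exactly 5 rows; each row shifts and turns the commanded pose from where the row before left it, along the tool's axes as they then stand; what a row does not reach is not made up. The controller multiplies each number of a shift by 0.8 m and each number of a turn by 5 degrees. A row lasts 1/12 s, in which the tool goes at most 41.7 mm and 7.16 degrees, less where a joint would pass 70% of its speed; a pose out of reach is approached as far as the arm can. A call with a number of a shift or a turn outside -1 to 1 is refused whole. A call with a gripper value outside its range is refused whole. The fingers move at their own pace and stop on an object; FORCE is the grip in N (left out, the last holds). Time passes only in rows, so rows that do not move let the fingers close, or fill a call up. It gives the time, the measured TCP pose, the force and the opening at its end, in the units of the state.
- env.get_state(): the state, without advancing time (a new reading comes with each control period).
- env.read_camera(name): name is "scene" or "top" or "wrist"; returns a dict with "pixels" (384x512x3 uint8, red, green, blue), "depth" (384x512 float32, m along the optical axis (not along the pixel's ray), 0 where there is no reading), "fx", "fy", "cx", "cy" (pixels), "origin" and "orientation" of the camera in the world. Camera axes: x right, y down, z forward; pixel columns grow to the right and rows downward; lengths in m; the calibration is good to about 2 mm. A picture is of the moment at which its call begins.
- env.hand_in(): hands the job in, once; it reports no verdict.
Trained networks look in the newest picture that a camera, given by its name, has taken for a name from the list of things; names that differ only in an ending like _2 or _b are one class to them, and where a whole thing is asked for, a point or a joint stands for the part that bears it (a point fixed in the world has none). Each returns a list of dicts, best first, with "score" (0 to 1); they miss things now and then, are a little off and sometimes report something else, mostly with a low value. They report only what shows in the picture. A call takes as long as a camera call. They do not tell look-alikes from the thing itself.
- env.find_in(camera, target): "location" ([row, column] in pixels, amid what is visible of it).
- env.pinpoint(camera, target): "location" ([row, column] in pixels: a listed point, or the origin of a listed thing).
The state is a dict: "clock": time; "joint_pos": joint angles; "qvel": joint speeds; "tau": joint torques, N m; "tcp_pos": TCP position; "orientation": TCP orientation; "wrist_force": force on the tool from outside, world axes, zero at the start; "ft_torque": the same for the moment, N m; "finger_gap": finger opening in m.
Only numpy, scipy, OpenCV 4.12 (cv2) and the standard library are available. Lean on these libraries where they do the work, as an engineer would, in place of code of your own. Each camera call takes 0.05 s, during which the arm holds its last target.

## Working session

There is one attempt and no reset: what is moved stays moved. The work goes in short steps, Python scripts to look and compute and a shell command to move; the robot and the scene stay as the last step left them, time stands still between calls to the robot, and variables do not carry over. Pictures are saved under pics/ and viewed, and the job is handed in when it is done.

```bash
mkdir -p pics; cat > h.py <<'E'
from workcell import env
import numpy as np, cv2
from scipy.spatial.transform import Rotation as R
def q2R(q): return R.from_quat([q[1],q[2],q[3],q[0]])
def w(c,r,col,z=None,d=None):
    ray=np.array([(col-c['cx'])/c['fx'],(r-c['cy'])/c['fy'],1.])
    M=q2R(c['orientation']).as_matrix(); o=np.array(c['origin'])
    if z is not None:
        v=M@ray; return o+v*(z-o[2])/v[2]
    if d is None:
        r0,c0=int(round(r)),int(round(col)); p=c['depth'][max(r0-1,0):r0+2,max(c0-1,0):c0+2]; p=p[p>0]
        d=np.median(p) if p.size else np.nan
    return o+M@(ray*d)
def save(c,n): cv2.imwrite('pics/'+n+'.png',c['pixels'][:,:,::-1])
E
python3 - <<'E'
from h import *
np.set_printoptions(precision=4,suppress=True)
print(env.nose_length, env.get_state())
for n in ['top','scene']:
    c=env.read_camera(n); save(c,n+'0'); print(n,c['origin'],c['orientation'],c['fx'])
    for t in ['box_rim','thick_pin','thin_pin','cover_handle','large_hole','small_hole','offcut_center','tin','screwdriver','jar']:
        for x in env.pinpoint(n,t)[:3]:
            print(t,round(x['score'],2),np.round(x['location'],1),w(c,*x['location']))
E
```

```text
0.011 {'clock': 0.0, 'joint_pos': array([1.0944, 0.314 , 0.045 , 1.3036, 0.    , 1.4312]), 'qvel': array([-0.0003, -0.0008,  0.0001,  0.0019,  0.0008,  0.0014]), 'tau': array([ -0.0005, -48.0622,  29.8533,   0.0193,   0.    ,   0.    ]), 'tcp_pos': array([0.1898, 0.5422, 0.2414]), 'orientation': array([-0.0003,  0.1676,  0.9859, -0.0009]), 'wrist_force': array([ 0.2628, -0.9918, -0.7803]), 'ft_torque': array([ 0.0384, -0.0109,  0.0124]), 'finger_gap': 0.08535077890546659}
top [0.443  0.0472 1.2478] [-0.0195  0.7164 -0.6964  0.0372] 369.9833142878982
box_rim 0.91 [170.4 264.8] [ 0.6258 -0.0063  0.0746]
thick_pin 0.89 [177.7 288.1] [ 0.6074 -0.0839  0.0534]
thick_pin 0.37 [173.  263.5] [ 0.617  -0.0023  0.0763]
thin_pin 0.82 [169.1 241.5] [0.6308 0.0687 0.0543]
cover_handle 0.85 [272.5 112.5] [0.2892 0.4645 0.056 ]
cover_handle 0.83 [214.3 171.1] [0.4779 0.2921 0.0423]
cover_handle 0.68 [270.3 213.1] [0.2978 0.1531 0.0056]
large_hole 0.78 [198.6 171.5] [0.5317 0.3014 0.0021]
large_hole 0.73 [294.7 128.8] [ 0.2111  0.4273 -0.0014]
large_hole 0.56 [251.9 205.2] [0.3571 0.1821 0.    ]
sma
[... 918 characters left out ...]
74 0.2958 0.044 ]
large_hole 0.81 [249.7 305.6] [0.5326 0.2955 0.001 ]
large_hole 0.56 [205.5 322.4] [0.3546 0.1825 0.0002]
small_hole 0.8 [274.4 408.2] [0.3739 0.5232 0.0071]
small_hole 0.77 [182.5 328.7] [0.2835 0.1344 0.0348]
small_hole 0.63 [226.7 337.5] [0.3933 0.2859 0.0064]
offcut_center 0.74 [211.6 168.8] [ 0.785  -0.0608  0.0178]
offcut_center 0.71 [176.8 164.6] [ 0.7138 -0.2503  0.0101]
offcut_center 0.64 [190.7 220. ] [0.6349 0.0037 0.0742]
tin 0.7 [188.7 218.2] [ 0.6345 -0.0076  0.0748]
tin 0.6 [151.4 205.7] [ 0.5103 -0.3139  0.0117]
tin 0.55 [282.  252.7] [0.7267 0.307  0.0143]
screwdriver 0.97 [285.5 253. ] [0.7263 0.308  0.0008]
jar 0.79 [177.4 166. ] [ 0.7106 -0.2461  0.0086]
```

View pics/top0.png

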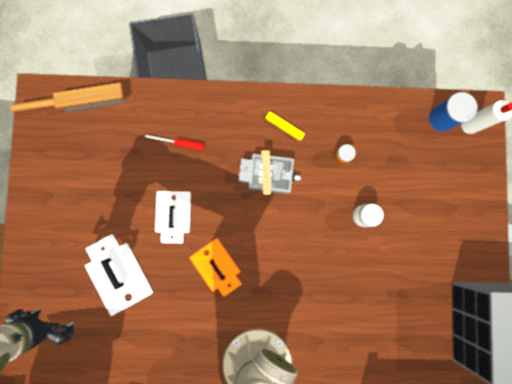

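View pics/scene0.png

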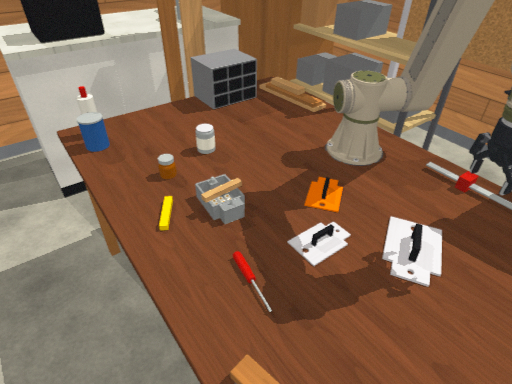

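The cover is the smaller white plate: handle at about (214,172) in the top view, nose towards the robot. The box is at (171,267) with its nose towards +y. The offcut lies across it, the yellow look-alike is at (125,285), the jar at (152,346) and the tin at (215,369).

```bash
cat >> h.py <<'E'
np.set_printoptions(precision=4,suppress=True)
def go(target,yaw=None):
    """shift in tool axes (scaled) to a world TCP target; yaw = desired world angle of tool y axis (mod pi)"""
    s=env.get_state(); M=q2R(s['orientation']).as_matrix()
    d=np.array(target)-s['tcp_pos']
    print('tcp',s['tcp_pos'],'world d',d,'TOOL scaled total',M.T@d/0.8, 'dist',np.linalg.norm(d))
    y=np.arctan2(M[1,1],M[0,1]); print('tool y ang',np.degrees(y),'tilt',np.degrees(np.arccos(-M[2,2])),'j6',s['joint_pos'][5])
    if yaw is not None:
        e=(yaw-np.degrees(y)+90)%180-90
        print('turn needed world',e,'=> tool turn units total',-e/5)
E
python3 - <<'E'
from h import *
for n in ['top','scene']:
    c=env.read_camera(n)
    for t,z in [('box_rim',.055),('thick_pin',.055),('thin_pin',.055),('cover_handle',.036),('large_hole',0.006),('small_hole',0.006),('offcut_center',.065)]:
        for x in env.pinpoint(n,t)[:3]:
            print(n,t,round(x['score'],2),np.round(x['location'],1),w(c,*x['location'],z=z)[:2])
c=env.read_camera('top')
a=cv2.resize(c['pixels'][130:260,140:310,::-1],None,fx=4.6,fy=4.6,interpolation=cv2.INTER_CUBIC)
cv2.imwrite('pics/topz.png',a)
save(env.read_camera('wrist'),'w0')
go([.62,-.006,.242],0)
E
```

```text
top box_rim 0.64 [172.1 264.1] [ 0.6232 -0.0051]
top thick_pin 0.9 [175.5 283.7] [ 0.614  -0.0693]
top thin_pin 0.7 [168.5 244. ] [0.6329 0.0606]
top thin_pin 0.42 [215.1 172.2] [0.475  0.2859]
top cover_handle 0.92 [215.8 168.4] [0.4729 0.3019]
top cover_handle 0.67 [270.2 215.6] [0.3019 0.1425]
top cover_handle 0.58 [270.3 109.2] [0.2934 0.4824]
top large_hole 0.95 [294.8 128.7] [0.2121 0.4254]
top large_hole 0.75 [253.2 206.8] [0.3534 0.176 ]
top large_hole 0.59 [198.7 170.3] [0.531  0.3046]
top small_hole 0.95 [248.9 104. ] [0.3588 0.5142]
top small_hole 0.77 [284.3 227.2] [0.2534 0.105 ]
top small_hole 0.58 [238.3 172.2] [0.3995 0.2923]
top offcut_center 0.91 [170.1 265.6] [ 0.6283 -0.0093]
top offcut_center 0.91 [124.8 283. ] [ 0.7793 -0.0624]
scene box_rim 0.56 [190.4 224.8] [ 0.6095 -0.0103]
scene thick_pin 0.58 [181.4 212.8] [ 0.6162 -0.0741]
scene thick_pin 0.2 [282.9 258. ] [0.7362 0.3417]
scene thin_pin 0.87 [202.7 233. ] [0.6215 0.0561]
scene cover_handle 0.93 [239.2 416.5] [0.2737 0.4709]
scene cover_handle 0.63 [232.2 325.7] [0.4643 0.301 ]
scene cover_handle 0.62 [185.7 327.4] [0.3014 0.1457]
scene large_hole 0.83 [205.2 323.3] [0.3566 0.1876]
scene large_hole 0.8 [232.  411.1] [0.2278 0.4312]
scene large_hole 0.76 [249.1 307.5] [0.5301 0.3001]
scene small_hole 0.9 [181.6 326.9] [0.2537 0.1016]
scene small_hole 0.88 [228. 341.] [0.3884 0.2959]
scene small_hole 0.69 [272.7 409. ] [0.3663 0.5207]
scene offcut_center 0.6 [213.2 167.4] [ 0.8089 -0.0039]
tcp [0.19   0.5427 0.2423] world d [ 0.43   -0.5487 -0.0003] TOOL scaled total [-0.7339 -0.4698  0.0004] dist 0.6971115697996833
tool y ang 70.70249544723657 tilt 0.004649169653993623 j6 1.431199443437837
turn needed world -70.70249544723657 => tool turn units total 14.140499089447314
```

View pics/topz.png

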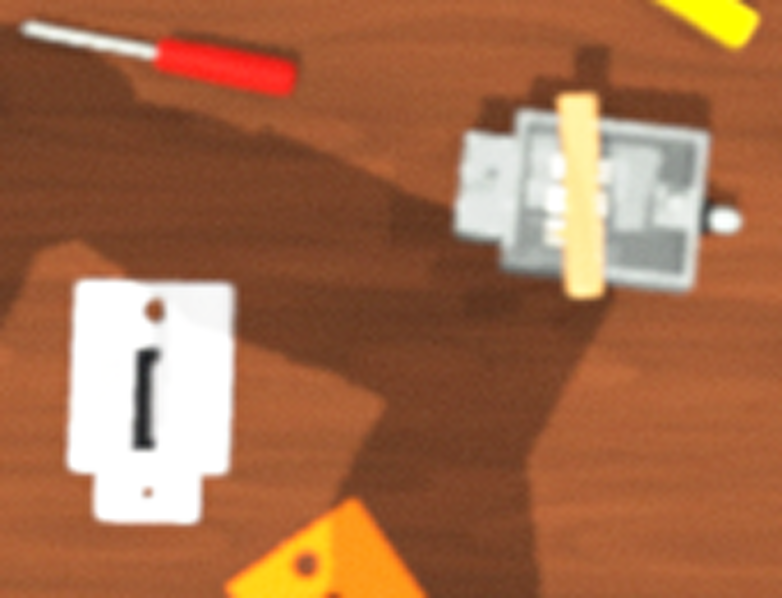

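View pics/w0.png

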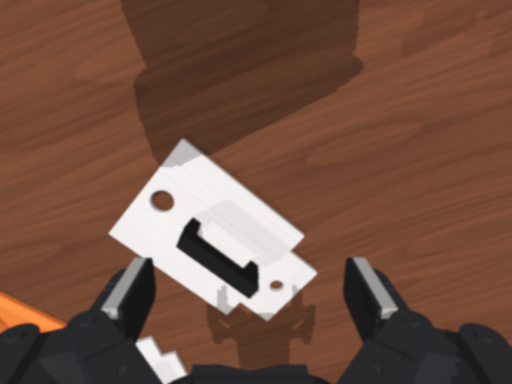

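```bash
python3 -m creep '{"hand":[85,85,85,85,85],"delta_pos":[[-0.039,-0.033,0],[-0.039,-0.033,0],[-0.039,-0.033,0],[-0.039,-0.033,0],[-0.039,-0.033,0]],"turn":[0,0,0,0,0]}' 40
python3 -m creep '{"hand":[85,85,85,85,85],"delta_pos":[[-0.039,-0.033,0],[-0.039,-0.033,0],[-0.039,-0.033,0],[-0.039,-0.033,0],[-0.039,-0.033,0]],"turn":[0,0,0,0,0]}'
python3 -m creep '{"hand":[85,85,85,85,85],"delta_pos":[[-0.039,-0.033,0],[-0.039,-0.033,0],[-0.039,-0.033,0],[-0.039,-0.033,0],[0,0,0]],"turn":[0,0,0,0,0]}'
python3 - <<'E'
from h import *
c=env.read_camera('wrist'); save(c,'w1'); print(env.get_state()['tcp_pos'],c['origin'],q2R(c['orientation']).as_matrix()[:,2])
E
```

```text
clock: 2.42
tcp_pos: [0.2941, 0.3651, 0.2424]
orientation: [0.0, 0.167, 0.986, 0.0]
wrist_force: [-0.1, 0.1, 0.3]
finger_gap: 0.0847
clock: 2.83
tcp_pos: [0.3979, 0.1886, 0.2427]
orientation: [0.0, 0.168, 0.986, 0.0]
wrist_force: [1.1, 0.7, 0.3]
finger_gap: 0.0848
clock: 3.25
tcp_pos: [0.4839, 0.0439, 0.2422]
orientation: [0.002, 0.171, 0.985, -0.001]
wrist_force: [-0.1, 0.1, -0.4]
finger_gap: 0.085
[0.4819 0.0463 0.2421] [0.4047 0.0719 0.3733] [ 0.306  -0.1094 -0.9457]
```

View pics/w1.png

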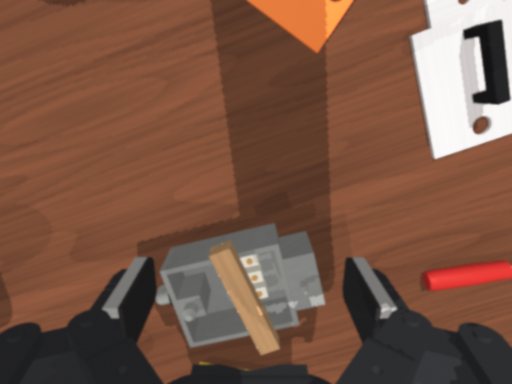

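The wrist view shows the box with its nose on the right, the thick pin at about (190,312), the thin pin near (302,300), and the offcut running from (222,250) to (265,345).

```bash
cat >> h.py <<'E'
def pts(c,n,L,k=2):
    for t,z in L:
        for x in env.pinpoint(n,t)[:k]:
            print(n,t,round(x['score'],2),np.round(x['location'],1),w(c,*x['location'],z=z)[:2])
def blob(c,lo,hi,zr,roi=None):
    "top-surface points within height range & HSV range -> centre, long axis angle"
    hsv=cv2.cvtColor(c['pixels'],cv2.COLOR_RGB2HSV); m=cv2.inRange(hsv,np.array(lo),np.array(hi))>0
    m&=c['depth']>0; r,k=np.nonzero(m); d=c['depth'][r,k]
    ray=np.stack([(k-c['cx'])/c['fx'],(r-c['cy'])/c['fy'],np.ones_like(d)],1)*d[:,None]
    P=ray@q2R(c['orientation']).as_matrix().T+np.array(c['origin'])
    s=(P[:,2]>zr[0])&(P[:,2]<zr[1])
    if roi is not None: s&=(np.hypot(P[:,0]-roi[0],P[:,1]-roi[1])<roi[2])
    P=P[s]; rc=cv2.minAreaRect((P[:,:2]*1000).astype(np.float32)); bp=cv2.boxPoints(rc)
    e=bp[1]-bp[0] if np.linalg.norm(bp[1]-bp[0])>np.linalg.norm(bp[2]-bp[1]) else bp[2]-bp[1]
    print('n',len(P),'mean',P.mean(0),'z pct',np.percentile(P[:,2],[5,50,95]),'rect',rc[0],rc[1],'long ang',np.degrees(np.arctan2(e[1],e[0]))%180); return P
E
python3 - <<'E'
from h import *
c=env.read_camera('wrist')
pts(c,'wrist',[('box_rim',.055),('thick_pin',.055),('thin_pin',.055),('offcut_center',.065)])
blob(c,[0,0,0],[180,255,255],[.068,.085],[.62,-.005,.09])
b=blob(c,[0,0,0],[180,255,255],[.049,.061],[.62,-.005,.1])
go([.62,-.006,.242],85)
E
```

```text
wrist box_rim 0.63 [296.2 243.8] [ 0.6205 -0.0096]
wrist thick_pin 0.79 [311.3 191.8] [ 0.6196 -0.0734]
wrist thin_pin 0.83 [284.7 303.1] [0.6286 0.0583]
wrist thin_pin 0.24 [304.4 244.4] [ 0.6312 -0.0128]
wrist offcut_center 0.91 [302.  244.4] [ 0.621 -0.009]
n 2755 mean [ 0.6153 -0.01    0.0742] z pct [0.0701 0.0746 0.0757] rect (620.5315551757812, -9.058052062988281) (123.2333984375, 103.95905303955078) long ang 41.313923
n 4340 mean [0.6194 0.0017 0.0544] z pct [0.0507 0.0546 0.0565] rect (617.7904663085938, -9.358757019042969) (170.419189453125, 135.3519744873047) long ang 84.84363
tcp [0.4795 0.0507 0.2424] world d [ 0.1405 -0.0567 -0.0004] TOOL scaled total [-0.1892 -0.0092  0.0004] dist 0.15151163239096013
tool y ang 70.809369833782 tilt 0.01909727429644262 j6 0.27337205347734944
turn needed world 14.190630166218 => tool turn units total -2.8381260332436
```

```bash
python3 - <<'E'
from h import *
c=env.read_camera('wrist')
P=blob(c,[5,60,60],[30,255,255],[.069,.08],[.62,-.005,.1])
go([P[:,0].mean(),P[:,1].mean(),.242],85)
E
```

```text
n 2551 mean [ 0.6154 -0.0082  0.0744] z pct [0.0724 0.0746 0.0757] rect (620.9683227539062, -8.805301666259766) (140.86155700683594, 24.588281631469727) long ang 3.3474808
tcp [0.4795 0.0508 0.2424] world d [ 0.1359 -0.059  -0.0004] TOOL scaled total [-0.1847 -0.0139  0.0005] dist 0.14814119572444068
tool y ang 70.82950540341352 tilt 0.012403412080458285 j6 0.27333064610628466
turn needed world 14.17049459658648 => tool turn units total -2.834098919317296
```

```bash
python3 -m creep '{"hand":[50,50,50,50,50],"delta_pos":[[-0.048,-0.003,0],[-0.048,-0.003,0],[-0.048,-0.003,0],[-0.0475,-0.003,0],[0,0,0]],"turn":[0,0,0,0,0]}'
python3 -m creep '{"hand":[50,50,50,50,50],"delta_pos":[[0,0,0.032],[0,0,0.032],[0,0,0.032],[0,0,0.032],[0,0,0.032]],"turn":[-0.9,-0.9,-0.9,-0.9,-0.9]}'
python3 - <<'E'
from h import *
c=env.read_camera('wrist');save(c,'w2')
go([.621,-.0088,.06],93.35)
E
```

```text
clock: 4.02
tcp_pos: [0.6268, -0.0116, 0.2394]
orientation: [0.001, 0.168, 0.986, -0.0]
wrist_force: [-1.1, 0.7, -0.4]
finger_gap: 0.0499
clock: 4.43
tcp_pos: [0.6211, -0.0085, 0.1134]
orientation: [0.0, -0.031, 1.0, 0.0]
wrist_force: [0.7, -0.9, 0.9]
finger_gap: 0.0501
tcp [ 0.6179 -0.0081  0.1077] world d [ 0.0031 -0.0007 -0.0477] TOOL scaled total [-0.0043 -0.0012  0.0596] dist 0.047778108312764994
tool y ang 93.7414444257711 tilt 0.4671614642881298 j6 -0.2083040815360941
turn needed world -0.3914444257711125 => tool turn units total 0.0782888851542225
```

View pics/w2.png

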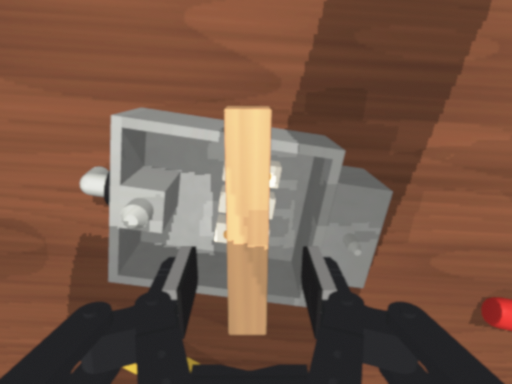

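The fingers (50 mm open) straddle the offcut at columns 190 to 310. I'll measure the box again from this view, then go down.

```bash
python3 - <<'E'
from h import *
c=env.read_camera('wrist')
pts(c,'wrist',[('box_rim',.055),('thick_pin',.055),('thin_pin',.055)],1)
blob(c,[0,0,0],[180,70,255],[.050,.061],[.62,-.005,.11])
go([.621,-.0088,.06],93.35)
E
python3 -m creep '{"hand":[50,50,50,50,50],"delta_pos":[[-0.001,0,0.018],[0,0,0.018],[0,0,0.016],[0,0,0.013],[0,0,0]],"turn":[0,0,0,0,0]}'
```

```text
wrist thick_pin 0.84 [217.5 140.7] [ 0.6165 -0.0735]
wrist thin_pin 0.77 [250.9 349.9] [0.6308 0.0561]
n 12358 mean [ 0.6129 -0.0056  0.0546] z pct [0.052  0.0547 0.0558] rect (622.980712890625, -10.091873168945312) (170.8988800048828, 111.01705932617188) long ang 84.963776
tcp [ 0.6222 -0.0094  0.1159] world d [-0.0012  0.0006 -0.0559] TOOL scaled total [0.0015 0.0008 0.0698] dist 0.055868084909331886
tool y ang 93.1645033957558 tilt 0.09360521477654951 j6 -0.19924054642660885
turn needed world 0.185496604244193 => tool turn units total -0.0370993208488386
clock: 5.1
tcp_pos: [0.6222, -0.0099, 0.062]
orientation: [-0.0, -0.028, 1.0, 0.0]
wrist_force: [-0.2, 0.1, -1.3]
finger_gap: 0.05
```

```bash
python3 -m creep '{"hand":[10,10,10,10,10],"delta_pos":[[0,0,0],[0,0,0],[0,0,0],[0,0,0],[0,0,0]],"turn":[0,0,0,0,0]}' 40
python3 -m creep '{"hand":[10,10,10,10,10],"delta_pos":[[0,0,0],[0,0,-0.015],[0,0,-0.03],[0,0,-0.03],[0,0,-0.03]],"turn":[0,0,0,0,0]}'
python3 - <<'E'
from h import *
c=env.read_camera('wrist');save(c,'w3')
go([.44,-.10,.13],93.35)
E
```

```text
clock: 5.52
tcp_pos: [0.6236, -0.0102, 0.0639]
orientation: [0.001, -0.028, 1.0, -0.0]
wrist_force: [-1.3, 0.0, 6.2]
finger_gap: 0.0232
clock: 5.93
tcp_pos: [0.6219, -0.0101, 0.147]
orientation: [-0.001, -0.028, 1.0, 0.0]
wrist_force: [0.4, -0.7, -1.2]
finger_gap: 0.0232
tcp [ 0.6247 -0.0104  0.1527] world d [-0.1847 -0.0896 -0.0227] TOOL scaled total [ 0.2369 -0.0989  0.0269] dist 0.2064875429732679
tool y ang 93.19803849553342 tilt 0.4059621081192311 j6 -0.20093091082291994
turn needed world 0.15196150446656986 => tool turn units total -0.030392300893313972
```

View pics/w3.png

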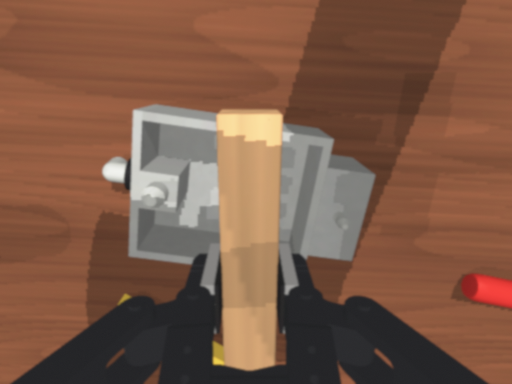

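The offcut is held square between the pads and clear of the box. Next I'll carry it to the clear bench on the robot's side.

```bash
python3 -m creep '{"hand":[10,10,10,10,10],"delta_pos":[[0.03,-0.012,0],[0.045,-0.019,0],[0.045,-0.019,0],[0.045,-0.019,0],[0.045,-0.019,0]],"turn":[0,0,0,0,0]}'
python3 -m creep '{"hand":[10,10,10,10,10],"delta_pos":[[0.027,-0.011,0.02],[0,0,0.035],[0,0,0.035],[0,0,0.03],[0,0,0]],"turn":[0,0,0,0,0]}'
python3 - <<'E'
from h import *
go([.44,-.10,.016],93.35)
E
```

```text
clock: 6.4
tcp_pos: [0.4569, -0.0901, 0.1461]
orientation: [0.0, -0.028, 1.0, -0.0]
wrist_force: [0.7, -1.1, 0.0]
finger_gap: 0.0232
clock: 6.82
tcp_pos: [0.4341, -0.0986, 0.0467]
orientation: [-0.003, -0.028, 1.0, 0.001]
wrist_force: [-0.7, 0.5, -1.7]
finger_gap: 0.023
tcp [ 0.4341 -0.0986  0.0467] world d [ 0.0059 -0.0014 -0.0307] TOOL scaled total [-0.0075 -0.0022  0.0384] dist 0.03132766320364293
tool y ang 93.15779597082671 tilt 0.39204820897406556 j6 -0.4592969487418641
turn needed world 0.19220402917328272 => tool turn units total -0.03844080583465655
```

```bash
python3 -m creep '{"hand":[10,10,10,10,10],"delta_pos":[[0,0,0.014],[0,0,0.012],[0,0,0.01],[0,0,0.005],[0,0,0]],"turn":[0,0,0,0,0]}'
python3 -m creep '{"hand":[10,10,10,10,10],"delta_pos":[[0,0,0.002],[0,0,0.002],[0,0,0.002],[0,0,0],[0,0,0]],"turn":[0,0,0,0,0]}'
```

```text
clock: 7.23
tcp_pos: [0.4374, -0.0996, 0.0174]
orientation: [-0.0, -0.028, 1.0, 0.0]
wrist_force: [-1.0, 0.6, -1.2]
finger_gap: 0.0232
clock: 7.65
tcp_pos: [0.4376, -0.0998, 0.0128]
orientation: [0.0, -0.028, 1.0, 0.0]
wrist_force: [1.2, 0.9, -0.9]
finger_gap: 0.0233
```

```bash
python3 -m creep '{"hand":[10,10,10,10,10],"delta_pos":[[0,0,0.001],[0,0,0.001],[0,0,0.001],[0,0,0.001],[0,0,0]],"turn":[0,0,0,0,0]}'
python3 - <<'E'
from h import *
c=env.read_camera('wrist')
P=blob(c,[5,60,60],[30,255,255],[.012,.05],[.42,-.1,.1])
print(P[:,2].max())
E
```

```text
clock: 8.07
tcp_pos: [0.4377, -0.0998, 0.011]
orientation: [0.0, -0.028, 1.0, -0.0]
wrist_force: [-4.8, 0.7, 18.5]
finger_gap: 0.0234
n 15438 mean [ 0.4153 -0.1009  0.0223] z pct [0.0209 0.0219 0.0231] rect (423.0647277832031, -100.53609466552734) (77.49962615966797, 111.57140350341797) long ang 153.3476
0.0499533430498207
```

```bash
python3 -m creep '{"hand":[28,32,36,40,44],"delta_pos":[[0,0,-0.001],[0,0,0],[0,0,0],[0,0,0],[0,0,0]],"turn":[0,0,0,0,0]}'
python3 -m creep '{"hand":[50,50,50,50,50],"delta_pos":[[0,0,-0.01],[0,0,-0.03],[0,0,-0.045],[0,0,-0.05],[0,0,-0.05]],"turn":[0,0,0,0,0]}'
python3 - <<'E'
from h import *
c=env.read_camera('wrist');save(c,'w4')
P=blob(c,[5,60,60],[30,255,255],[.012,.03],[.44,-.1,.1])
go([.42,.2,.22],0)
c=env.read_camera('top');save(c,'t4')
E
```

```text
clock: 8.53
tcp_pos: [0.4374, -0.0997, 0.01]
orientation: [-0.0, -0.028, 1.0, 0.0]
wrist_force: [-0.1, -0.0, -0.0]
finger_gap: 0.0442
clock: 8.95
tcp_pos: [0.4366, -0.0994, 0.16]
orientation: [-0.001, -0.028, 1.0, 0.0]
wrist_force: [0.9, -0.2, -0.8]
finger_gap: 0.0504
n 4400 mean [ 0.4293 -0.0998  0.0198] z pct [0.0187 0.0198 0.0208] rect (434.9608154296875, -99.47258758544922) (139.34068298339844, 24.01457977294922) long ang 3.2672758
tcp [ 0.4407 -0.101   0.1679] world d [-0.0207  0.301   0.0521] TOOL scaled total [ 0.0042  0.3769 -0.0669] dist 0.3062102953074586
tool y ang 93.21433727438526 tilt 0.5981957781180454 j6 -0.4593699534667189
turn needed world 86.78566272561474 => tool turn units total -17.357132545122948
```

View pics/w4.png

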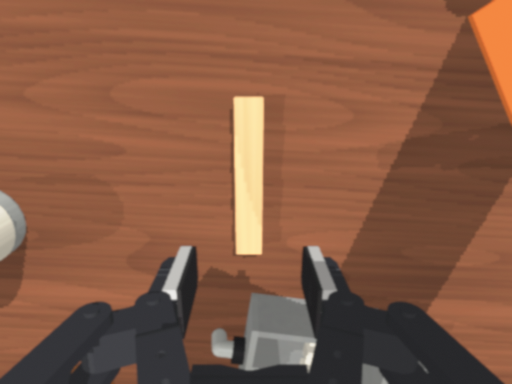

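The offcut lies flat at (0.435,-0.0995), angle 3.3°, with its top at 20 mm. It's released and well clear of the box and the tin. Now to the cover.

```bash
python3 -m creep '{"hand":[50,50,50,50,50],"delta_pos":[[-0.004,0.035,-0.008],[-0.004,0.05,-0.008],[-0.004,0.05,-0.008],[-0.004,0.05,-0.008],[-0.004,0.05,0]],"turn":[0,0,0,0,0]}'
python3 -m creep '{"hand":[50,50,50,50,50],"delta_pos":[[-0.004,0.05,0],[-0.004,0.05,0],[-0.004,0.05,0],[-0.004,0.05,0],[-0.003,0.048,0]],"turn":[0,0,0,0,0]}'
python3 - <<'E'
from h import *
env.read_camera('wrist');c=env.read_camera('wrist');save(c,'w5')
pts(c,'wrist',[('cover_handle',.044),('large_hole',.006),('small_hole',.006)])
print('plate');blob(c,[0,0,0],[180,60,255],[.002,.012],[.468,.297,.13])
print('handle');blob(c,[0,0,0],[180,255,90],[.036,.05],[.468,.297,.06])
go([.468,.296,.2],94)
E
```

```text
clock: 9.47
tcp_pos: [0.4431, 0.0904, 0.1852]
orientation: [0.001, -0.027, 1.0, 0.0]
wrist_force: [0.2, -0.2, -0.3]
finger_gap: 0.0502
clock: 9.88
tcp_pos: [0.4464, 0.2899, 0.1839]
orientation: [-0.0, -0.028, 1.0, -0.0]
wrist_force: [0.4, 0.3, -0.7]
finger_gap: 0.0499
wrist cover_handle 0.65 [205.  246.2] [0.4669 0.2954]
wrist large_hole 0.67 [ 63.6 125.2] [0.3562 0.1835]
wrist large_hole 0.62 [249.1 244.7] [0.531  0.2975]
wrist small_hole 0.9 [124.5 249.9] [0.4019 0.295 ]
wrist small_hole 0.57 [ 90.3 498.4] [0.3582 0.5157]
plate
n 14710 mean [0.467  0.2963 0.0058] z pct [0.0046 0.0058 0.0069] rect (471.2494812011719, 296.3824768066406) (172.73951721191406, 110.24274444580078) long ang 0.98289204
handle
n 1119 mean [0.4671 0.2954 0.0436] z pct [0.0423 0.0437 0.0448] rect (469.8093566894531, 295.42633056640625) (75.85253143310547, 12.140865325927734) long ang 0.51770175
tcp [0.4464 0.2876 0.1835] world d [0.0216 0.0084 0.0165] TOOL scaled total [-0.0275  0.0089 -0.0207] dist 0.028435481438990638
tool y ang 93.25507659143172 tilt 0.08415689763418475 j6 0.36445840006146285
turn needed world 0.7449234085682832 => tool turn units total -0.14898468171365664
```

View pics/w5.png

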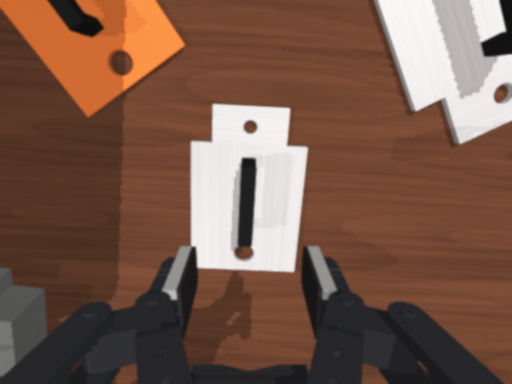

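The cover's handle is at about (205,246), nose towards the robot (small hole at (125,250)). The plate centre is about (0.4695,0.296) and its axis about 180.8°.

```bash
python3 -m creep '{"hand":[45,45,45,45,45],"delta_pos":[[-0.015,0.0045,0.03],[-0.0145,0.0042,0.04],[0,0,0.04],[0,0,0.034],[0,0,0]],"turn":[0.25,0.24,0,0,0]}'
python3 - <<'E'
from h import *
env.read_camera('wrist');c=env.read_camera('wrist');save(c,'w6')
print('plate');blob(c,[0,0,0],[180,60,255],[.002,.012],[.468,.297,.13])
print('handle');blob(c,[0,0,0],[180,255,90],[.038,.05],[.468,.297,.06])
go([.4695,.2958,.028],90.8)
E
```

```text
clock: 10.55
tcp_pos: [0.4667, 0.2922, 0.0634]
orientation: [-0.005, -0.005, 1.0, -0.002]
wrist_force: [-1.2, -0.4, -0.2]
finger_gap: 0.0449
plate
n 30393 mean [0.4551 0.2951 0.0057] z pct [0.0047 0.0057 0.0068] rect (470.3135070800781, 295.8793640136719) (171.16281127929688, 110.73239135742188) long ang 0.6764868
handle
n 3265 mean [0.4665 0.2954 0.0436] z pct [0.0424 0.0437 0.0447] rect (469.93707275390625, 295.590576171875) (76.26920318603516, 13.487021446228027) long ang 0.72273046
tcp [0.4696 0.294  0.0684] world d [-0.0001  0.0018 -0.0404] TOOL scaled total [0.     0.0023 0.0505] dist 0.04044089233710369
tool y ang 90.62742484761125 tilt 0.16958584386285894 j6 0.40355098119026717
turn needed world 0.17257515238874532 => tool turn units total -0.034515030477749065
```

View pics/w6.png

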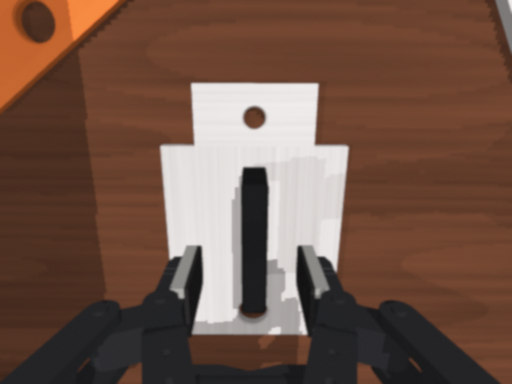

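```bash
python3 -m creep '{"hand":[45,45,45,45,45],"delta_pos":[[0,0.002,0.016],[0,0,0.016],[0,0,0.012],[0,0,0.004],[0,0,0]],"turn":[0,0,0,0,0]}'
python3 -m creep '{"hand":[5,5,5,5,5],"delta_pos":[[0,0,0],[0,0,0],[0,0,0],[0,0,0],[0,0,0]],"turn":[0,0,0,0,0]}' 80
python3 - <<'E'
from h import *
go([.4695,.2958,.028],90.8)
E
```

```text
clock: 11.07
tcp_pos: [0.4706, 0.2972, 0.0309]
orientation: [0.0, -0.006, 1.0, 0.0]
wrist_force: [-0.3, 0.0, 0.3]
finger_gap: 0.0449
clock: 11.48
tcp_pos: [0.4711, 0.2976, 0.0316]
orientation: [0.001, -0.007, 1.0, 0.0]
wrist_force: [-0.7, -0.9, 6.2]
finger_gap: 0.0124
tcp [0.4711 0.2976 0.0316] world d [-0.0016 -0.0018 -0.0036] TOOL scaled total [ 0.002  -0.0022  0.0044] dist 0.004291219203857909
tool y ang 90.74975805074955 tilt 0.11231661250934234 j6 0.4064421255170269
turn needed world 0.05024194925044867 => tool turn units total -0.010048389850089734
```

```bash
python3 -m creep '{"hand":[5,5,5,5,5],"delta_pos":[[0,0,-0.01],[0,0,-0.02],[0,0,-0.03],[0,0,-0.04],[0,0,-0.04]],"turn":[0,0,0,0,0]}'
python3 -m creep '{"hand":[5,5,5,5,5],"delta_pos":[[0,0,-0.04],[0,0,-0.02],[0,0,0],[0,0,0],[0,0,0]],"turn":[0.5,1,1,1,1]}'
python3 - <<'E'
from h import *
go([.55,.05,.19],-5)
c=env.read_camera('wrist');save(c,'w7')
E
```

```text
clock: 11.9
tcp_pos: [0.469, 0.2969, 0.1427]
orientation: [-0.001, -0.007, 1.0, -0.0]
wrist_force: [1.1, -0.5, -3.1]
finger_gap: 0.0126
clock: 12.32
tcp_pos: [0.47, 0.2974, 0.191]
orientation: [0.0, 0.191, 0.982, 0.0]
wrist_force: [0.8, 0.2, -3.3]
finger_gap: 0.0126
tcp [0.47   0.2974 0.191 ] world d [ 0.08   -0.2474 -0.001 ] TOOL scaled total [-0.2085 -0.2494  0.0011] dist 0.2600486243902129
tool y ang 68.01773443452203 tilt 0.02069969353477011 j6 0.803402648739788
turn needed world -73.01773443452203 => tool turn units total 14.603546886904406
```

View pics/w7.png

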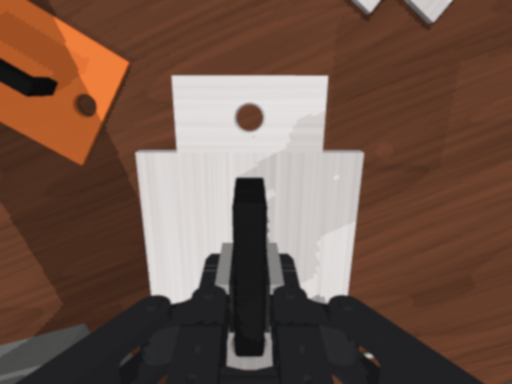

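The cover is held level. I'll turn the rest of the way here, then carry it over.

```bash
python3 -m creep '{"hand":[5,5,5,5,5],"delta_pos":[[0,0,0],[0,0,0],[0,0,0],[0,0,0],[0,0,0]],"turn":[1,1,1,1,1]}'
python3 -m creep '{"hand":[5,5,5,5,5],"delta_pos":[[0,0,0],[0,0,0],[0,0,0],[0,0,0],[0,0,0]],"turn":[1,1,1,1,1]}'
python3 -m creep '{"hand":[5,5,5,5,5],"delta_pos":[[0,0,0],[0,0,0],[0,0,0],[0,0,0],[0,0,0]],"turn":[1,1,1,1,0.6]}'
python3 - <<'E'
from h import *
c=env.read_camera('wrist');save(c,'w8')
# relation cover/tool
P=blob(c,[0,0,0],[180,60,255],[.15,.18],[.47,.297,.13])
pts(c,'wrist',[('small_hole',.166)],1)
go([.623,-.0095,.19],-5)
E
```

```text
clock: 12.78
tcp_pos: [0.4698, 0.2973, 0.1901]
orientation: [-0.0, 0.398, 0.918, -0.0]
wrist_force: [0.2, 0.9, -3.4]
finger_gap: 0.0125
clock: 13.2
tcp_pos: [0.4698, 0.2973, 0.1901]
orientation: [-0.0, 0.587, 0.81, -0.0]
wrist_force: [-0.0, -0.6, -3.2]
finger_gap: 0.0124
clock: 13.62
tcp_pos: [0.4698, 0.2973, 0.1901]
orientation: [-0.0, 0.736, 0.677, -0.0]
wrist_force: [0.1, 0.1, -2.6]
finger_gap: 0.0124
n 35918 mean [0.4718 0.3281 0.1643] z pct [0.1632 0.1642 0.1653] rect (469.0934753417969, 296.95245361328125) (170.63656616210938, 110.56614685058594) long ang 84.887276
wrist small_hole 0.91 [113.5 247.7] [0.4741 0.3655]
tcp [0.4698 0.2973 0.1901] world d [ 0.1532 -0.3068 -0.0001] TOOL scaled total [-0.3667  0.2219  0.0001] dist 0.34290480166824566
tool y ang -4.649229160279944 tilt 0.05612909580829019 j6 2.071618879539547
turn needed world -0.35077083972005596 => tool turn units total 0.07015416794401119
```

View pics/w8.png

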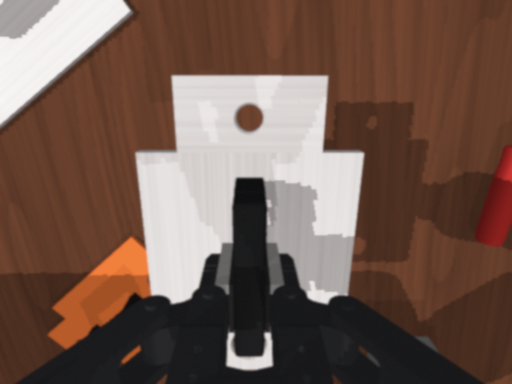

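```bash
python3 -m creep '{"hand":[5,5,5,5,5],"delta_pos":[[-0.02,0.001,0],[-0.04,0.0025,0],[-0.048,0.0025,0],[-0.048,0.0025,0],[-0.048,0.0025,0]],"turn":[0,0,0,0,0]}'
python3 -m creep '{"hand":[5,5,5,5,5],"delta_pos":[[-0.048,0.003,0],[-0.048,0.003,0],[-0.048,0.003,0],[-0.048,0.003,0],[-0.037,0.002,0]],"turn":[0,0,0,0,0]}'
python3 - <<'E'
from h import *
env.read_camera('wrist');c=env.read_camera('wrist');save(c,'w9')
pts(c,'wrist',[('thick_pin',.055),('thin_pin',.055),('box_rim',.055)],1)
blob(c,[0,0,0],[180,70,255],[.050,.061],[.623,-.009,.11])
print('pins');
for p in [(.617,-.0745),(.629,.0565)]:
    try: blob(c,[0,0,0],[180,70,255],[.064,.08],[*p,.02])
    except Exception as e: print(e)
go([.623,-.0095,.19],-5)
E
```

```text
clock: 14.13
tcp_pos: [0.4649, 0.1328, 0.1902]
orientation: [-0.0, 0.734, 0.679, -0.0]
wrist_force: [1.7, -0.4, -2.5]
finger_gap: 0.0125
clock: 14.55
tcp_pos: [0.4611, -0.052, 0.1905]
orientation: [0.0, 0.735, 0.678, -0.0]
wrist_force: [0.9, -0.3, -2.3]
finger_gap: 0.0126
wrist thick_pin 0.94 [189.4 438. ] [ 0.6205 -0.0752]
wrist thin_pin 0.83 [ 18.9 467.7] [0.6289 0.0544]
wrist box_rim 0.67 [110.  449.7] [ 0.6231 -0.0095]
n 9166 mean [0.6183 0.0021 0.0545] z pct [0.0517 0.0546 0.056 ] rect (623.0940551757812, -14.071784973144531) (162.9298553466797, 111.68956756591797) long ang 84.934395
pins
n 320 mean [ 0.6151 -0.0741  0.0696] z pct [0.0654 0.0695 0.0733] rect (615.5032348632812, -74.90167236328125) (15.901029586791992, 13.661127090454102) long ang 67.71543
n 163 mean [0.6272 0.0553 0.0694] z pct [0.0649 0.0693 0.0733] rect (627.556640625, 55.40916061401367) (6.903355598449707, 7.711535453796387) long ang 95.4236
tcp [ 0.4612 -0.0494  0.1902] world d [ 0.1618  0.0399 -0.0002] TOOL scaled total [0.0662 0.1975 0.0002] dist 0.1666176980242027
tool y ang -4.696428901605343 tilt 0.052617247062210507 j6 1.3723804616392117
turn needed world -0.3035710983946558 => tool turn units total 0.06071421967893116
```

View pics/w9.png

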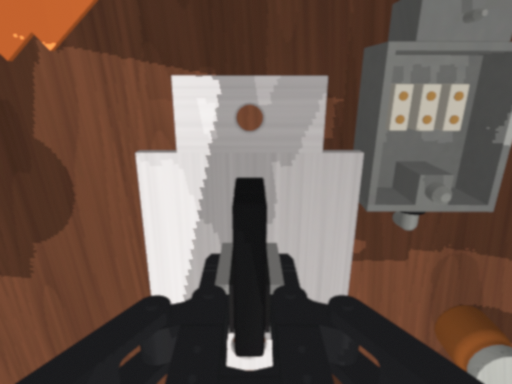

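Wrist view: box at top right, thick pin at (438,190), thin pin at (472,15). The estimates agree on the box at (0.623,-0.0095), 84.9°, which matches the cover's 84.9°.

```bash
python3 -m creep '{"hand":[5,5,5,5,5],"delta_pos":[[0.007,0.021,0],[0.016,0.048,0],[0.016,0.048,0],[0.016,0.048,0],[0.0112,0.0334,0]],"turn":[0,0,0,0,0]}'
python3 -m creep '{"hand":[5,5,5,5,5],"delta_pos":[[0,0,0.02],[0,0,0.03],[0,0,0.025],[0,0,0.016],[0,0,0]],"turn":[0,0,0,0,0]}'
python3 - <<'E'
from h import *
env.read_camera('wrist');c=env.read_camera('wrist');save(c,'w10')
blob(c,[0,0,0],[180,60,255],[.075,.10],[.62,-.01,.13])
go([.6237,-.0095,.1046],-5)
c=env.read_camera('scene');a=cv2.resize(c['pixels'][140:260,150:300,::-1],None,fx=5,fy=5,interpolation=cv2.INTER_CUBIC);cv2.imwrite('pics/s10.png',a)
E
```

```text
clock: 15.22
tcp_pos: [0.627, -0.0069, 0.19]
orientation: [0.0, 0.734, 0.679, 0.001]
wrist_force: [1.0, -0.7, -3.0]
finger_gap: 0.012
clock: 15.63
tcp_pos: [0.6214, -0.0073, 0.1135]
orientation: [-0.003, 0.734, 0.679, -0.002]
wrist_force: [-0.0, -0.2, -4.7]
finger_gap: 0.0126
n 35731 mean [0.6242 0.023  0.0896] z pct [0.0885 0.0896 0.0907] rect (621.5571899414062, -7.802032470703125) (170.02133178710938, 110.8819580078125) long ang 85.19074
tcp [ 0.6236 -0.0082  0.1171] world d [ 0.0001 -0.0013 -0.0125] TOOL scaled total [-0.0016  0.0003  0.0156] dist 0.012535724387872427
tool y ang -4.589860896811721 tilt 0.1051064568037011 j6 1.5089109563331922
turn needed world -0.4101391031882855 => tool turn units total 0.0820278206376571
```

View pics/s10.png

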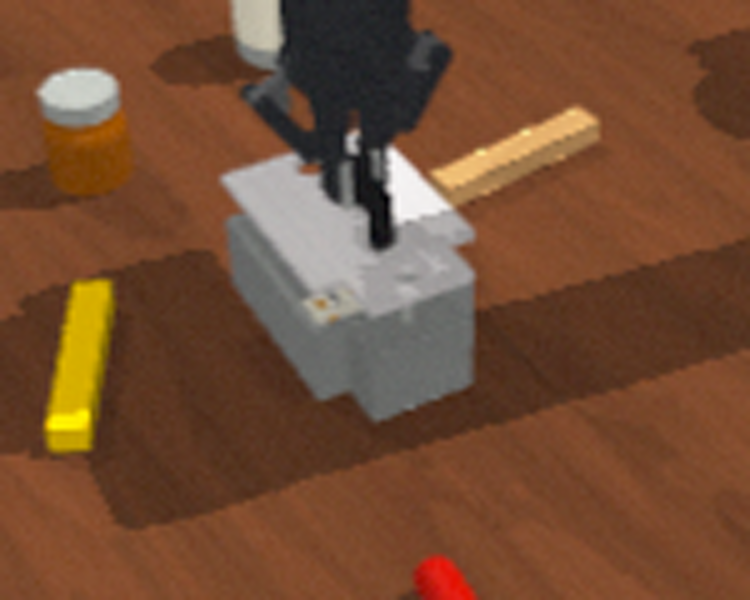

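View pics/w10.png

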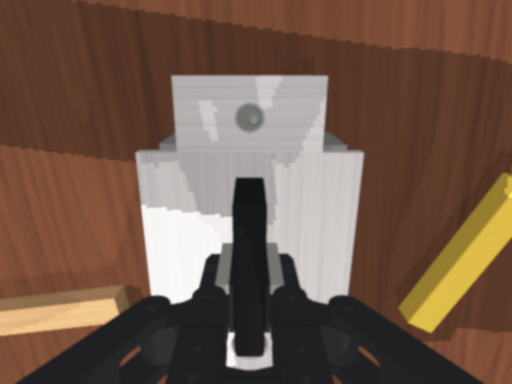

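```bash
python3 - <<'E'
from h import *
c=env.read_camera('wrist')
a=cv2.resize(c['pixels'][85:150,210:290,::-1],None,fx=8,fy=8,interpolation=cv2.INTER_CUBIC);cv2.imwrite('pics/z10.png',a)
go([.6237,-.0092,.1046],-5)
# predicted pixels
M=q2R(c['orientation']).as_matrix();o=np.array(c['origin'])
def proj(p): v=M.T@(np.array(p)-o); return v[1]/v[2]*c['fy']+c['cy'],v[0]/v[2]*c['fx']+c['cx']
ax=np.array([np.cos(np.radians(84.9)),np.sin(np.radians(84.9))])
p=np.array([.623,-.0095])+.066*ax
print('pin tip',proj([*p,.073]))
E
```

```text
tcp [ 0.6249 -0.009   0.1188] world d [-0.0012 -0.0002 -0.0142] TOOL scaled total [-0.0003 -0.0015  0.0178] dist 0.014266741962666836
tool y ang -4.6484194628886515 tilt 0.11163143698118165 j6 1.5090530875053814
turn needed world -0.35158053711134585 => tool turn units total 0.07031610742226917
pin tip (np.float64(116.11373596755803), np.float64(248.96837592295972))
```

View pics/z10.png

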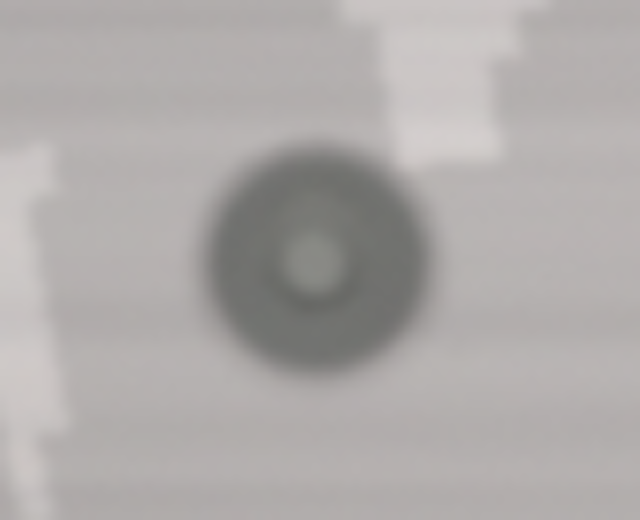

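```bash
python3 - <<'E'
from h import *
c=env.read_camera('wrist')
print('hole top',w(c,117.6,249.75,z=.0893),'pin tip',w(c,117.7,249.1,z=.073))
go([.6237,-.0092,.1046],-5)
E
```

```text
hole top [0.6299 0.0567 0.0893] pin tip [0.6294 0.055  0.073 ]
tcp [ 0.6251 -0.0093  0.1191] world d [-0.0014  0.0001 -0.0145] TOOL scaled total [-0.     -0.0018  0.0181] dist 0.014557109125820183
tool y ang -4.67675344682673 tilt 0.14846489870788657 j6 1.509139553477847
turn needed world -0.3232465531732771 => tool turn units total 0.06464931063465543
```

```bash
python3 -m creep '{"hand":[5,5,5,5,5],"delta_pos":[[-0.0014,-0.001,0.005],[0,0,0.007],[0,0,0.007],[0,0,0.007],[0,0,0]],"turn":[0,0,0,0,0]}'
python3 - <<'E'
from h import *
c=env.read_camera('wrist')
a=cv2.resize(c['pixels'][85:150,210:290,::-1],None,fx=8,fy=8,interpolation=cv2.INTER_CUBIC);cv2.imwrite('pics/z11.png',a)
print(env.get_state()['wrist_force'],env.get_state()['ft_torque'])
go([.6237,-.0095,.0868],-5)
E
```

```text
clock: 16.3
tcp_pos: [0.6221, -0.0108, 0.095]
orientation: [-0.001, 0.736, 0.677, -0.001]
wrist_force: [-0.5, 0.2, -3.1]
finger_gap: 0.0126
[-0.3451  0.3355 -3.4697] [ 0.1136  0.0235 -0.007 ]
tcp [ 0.6223 -0.0109  0.0955] world d [ 0.0014  0.0014 -0.0087] TOOL scaled total [0.0019 0.0016 0.0109] dist 0.008902947321797092
tool y ang -4.759225135784512 tilt 0.12691199243158455 j6 1.5074596901800048
turn needed world -0.24077486421548144 => tool turn units total 0.04815497284309629
```

View pics/z11.png

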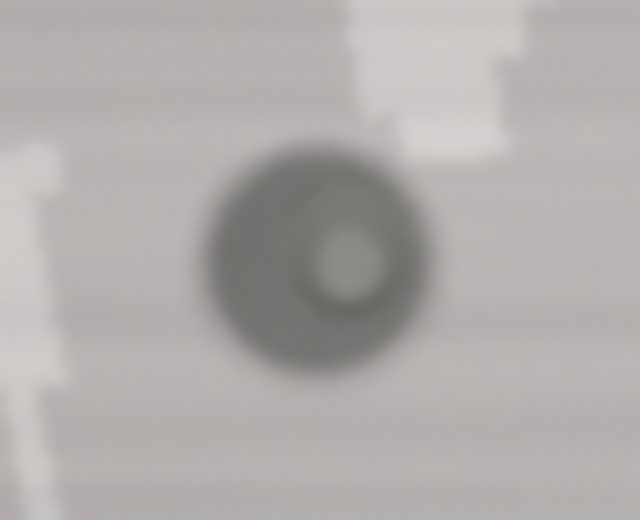

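```bash
python3 -m creep '{"hand":[5,5,5,5,5],"delta_pos":[[0,0.0011,0],[0,0.0011,0],[0,0,0.003],[0,0,0.003],[0,0,0]],"turn":[0,0,0,0,0]}'
python3 - <<'E'
from h import *
env.read_camera('wrist');c=env.read_camera('wrist')
a=cv2.resize(c['pixels'][85:150,210:290,::-1],None,fx=8,fy=8,interpolation=cv2.INTER_CUBIC);cv2.imwrite('pics/z12.png',a)
print(env.get_state()['wrist_force'],env.get_state()['ft_torque'])
go([.6237,-.0105,.0868],-5)
E
```

```text
clock: 16.77
tcp_pos: [0.6248, -0.011, 0.0914]
orientation: [-0.0, 0.736, 0.677, -0.0]
wrist_force: [-0.5, 0.9, -3.5]
finger_gap: 0.0123
[ 0.031  -0.2135 -2.9856] [ 0.0026  0.0238 -0.0668]
tcp [ 0.6248 -0.011   0.0917] world d [-0.0011  0.0005 -0.0049] TOOL scaled total [ 0.0005 -0.0015  0.0061] dist 0.005046416861782945
tool y ang -4.746067596474817 tilt 0.02300021371122653 j6 1.507619000107318
turn needed world -0.25393240352518376 => tool turn units total 0.05078648070503675
```

View pics/z12.png

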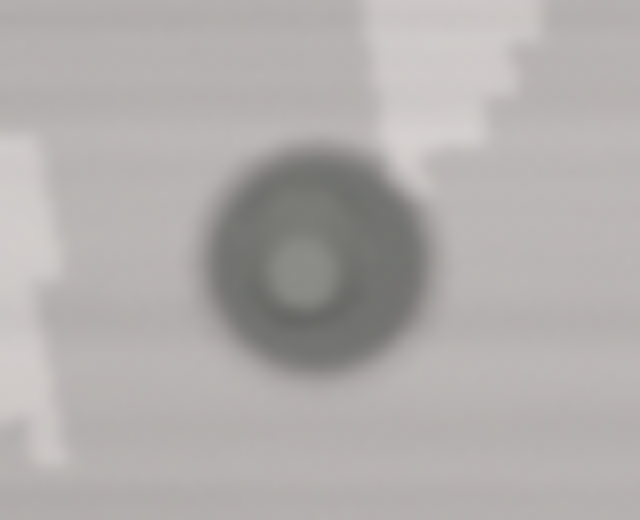

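The pin is through the hole with no side load, and the plate is about 5 mm above the rim. A small trim, then seat it.

```bash
python3 -m creep '{"hand":[5,5,5,5,5],"delta_pos":[[0,-0.0008,0.001],[0,0,0.0015],[0,0,0.0015],[0,0,0.001],[0,0,0]],"turn":[0,0,0,0,0]}'
python3 -m creep '{"hand":[5,5,5,5,5],"delta_pos":[[0,0,0.001],[0,0,0.001],[0,0,0],[0,0,0],[0,0,0]],"turn":[0,0,0,0,0]}'
```

```text
clock: 17.28
tcp_pos: [0.6242, -0.0109, 0.0876]
orientation: [-0.0, 0.736, 0.677, -0.0]
wrist_force: [0.4, 1.2, -1.9]
finger_gap: 0.0124
clock: 17.7
tcp_pos: [0.6245, -0.011, 0.0866]
orientation: [0.0, 0.736, 0.677, 0.0]
wrist_force: [0.6, 0.6, 0.2]
finger_gap: 0.0126
```

```bash
python3 -m creep '{"hand":[5,5,5,5,5],"delta_pos":[[0,0,0.001],[0,0,0.001],[0,0,0],[0,0,0],[0,0,0]],"turn":[0,0,0,0,0]}'
python3 - <<'E'
from h import *
env.read_camera('wrist');c=env.read_camera('wrist')
blob(c,[0,0,0],[180,60,255],[.05,.068],[.62,-.01,.13])
print(env.get_state()['wrist_force'],env.get_state()['ft_torque'],env.get_state()['tcp_pos'])
E
```

```text
clock: 18.12
tcp_pos: [0.6245, -0.0109, 0.0865]
orientation: [0.001, 0.736, 0.677, 0.0]
wrist_force: [-4.8, 1.2, 9.6]
finger_gap: 0.0126
n 36357 mean [0.6264 0.021  0.0605] z pct [0.0595 0.0606 0.0617] rect (623.6758422851562, -11.276176452636719) (171.88096618652344, 110.82713317871094) long ang 85.25134
[-4.3929  0.3065  8.4499] [0.0577 0.9849 0.0376] [ 0.6245 -0.011   0.0866]
```

It's seated: contact at 9.6 N, plate top at 60.6 mm against the expected 61. Releasing.

```bash
python3 -m creep '{"hand":[16,20,26,32,40],"delta_pos":[[0,0,-0.002],[0,0,-0.001],[0,0,0],[0,0,0],[0,0,0]],"turn":[0,0,0,0,0]}'
python3 -m creep '{"hand":[40,40,40,40,40],"delta_pos":[[0,0,-0.01],[0,0,-0.03],[0,0,-0.045],[0,0,-0.045],[0,0,-0.03]],"turn":[0,0,0,0,0]}'
python3 -m creep '{"hand":[40,40,40,40,40],"delta_pos":[[0,0,0],[0,0,0],[0,0,0],[0,0,0],[0,0,0]],"turn":[0,0,0,0,0]}'
python3 - <<'E'
from h import *
c=env.read_camera('wrist');save(c,'wf')
P=blob(c,[0,0,0],[180,60,255],[.05,.068],[.623,-.01,.13])
A=np.c_[P[:,:2],np.ones(len(P))];print('tilt',np.linalg.lstsq(A,P[:,2],rcond=None)[0][:2])
pts(c,'wrist',[('large_hole',.061),('small_hole',.061),('thick_pin',.073),('thin_pin',.073)],1)
print(env.get_state()['wrist_force'],env.get_state()['tcp_pos'])
c=env.read_camera('top');save(c,'tf')
blob(c,[5,40,90],[30,255,255],[.012,.03],[.437,-.1,.08])
c=env.read_camera('scene');save(c,'sf')
E
```

```text
clock: 18.63
tcp_pos: [0.6244, -0.011, 0.0869]
orientation: [-0.0, 0.736, 0.677, 0.0]
wrist_force: [-0.1, 0.8, -0.6]
finger_gap: 0.0396
clock: 19.05
tcp_pos: [0.6251, -0.0111, 0.2191]
orientation: [0.001, 0.736, 0.677, 0.001]
wrist_force: [0.7, 0.7, 0.4]
finger_gap: 0.0403
clock: 19.47
tcp_pos: [0.6234, -0.0108, 0.2133]
orientation: [-0.001, 0.736, 0.677, -0.001]
wrist_force: [-0.5, 0.9, 0.8]
finger_gap: 0.0402
n 18387 mean [ 0.6245 -0.0048  0.0605] z pct [0.0593 0.0606 0.0618] rect (624.109130859375, -10.601600646972656) (170.7810821533203, 110.65239715576172) long ang 85.48793
tilt [ 0.0006 -0.0011]
wrist large_hole 0.91 [239.6 251.7] [ 0.6196 -0.0712]
wrist small_hole 0.64 [ 98.2 254.9] [0.6327 0.0576]
wrist thick_pin 0.7 [240.8 250.5] [ 0.6189 -0.0663]
wrist thin_pin 0.52 [240.2 252.5] [ 0.6207 -0.0659]
[-0.5168  0.4285 -0.6244] [ 0.6241 -0.0109  0.2145]h.py:39: RuntimeWarning: Mean of empty slice.
  print('n',len(P),'mean',P.mean(0),'z pct',np.percentile(P[:,2],[5,50,95]),'rect',rc[0],rc[1],'long ang',np.degrees(np.arctan2(e[1],e[0]))%180); return P
  ret = um.true_divide(
Traceback (most recent call last):
  File "h.py", line 39, in blob
    print('n',len(P),'mean',P.mean(0),'z pct',np.percentile(P[:,2],[5,50,95]),'rect',rc[0],rc[1],'long ang',np.degrees(np.arctan2(e[1],e[0]))%180); return P
                                              ~~~~~~~~~~~~~^^^^^^^^^^^^^^^^^^
IndexError: index -1 is out of bounds for axis 0 with size 0
```

View pics/wf.png

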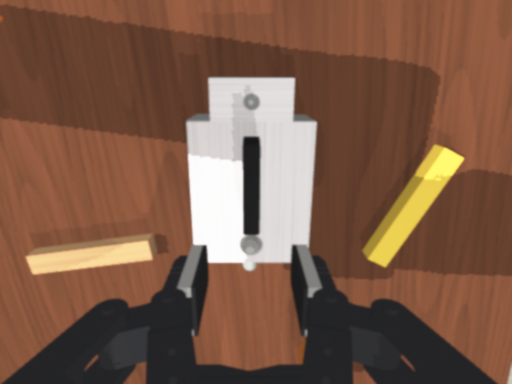

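The final wrist view shows both pins through their holes (thin pin at (251,101), thick pin at (250,244)), the plate flat on the box and the offcut lying at (92,254). The top-view offcut check crashed because it found no points there, probably hidden by the arm. I'll check it in the wrist view and hand in.

```bash
python3 - <<'E'
from h import *
c=env.read_camera('wrist')
blob(c,[5,60,60],[30,255,255],[.012,.03],[.44,-.1,.09])
print(env.get_state()['clock'],np.abs(env.get_state()['qvel']).max())
print(env.hand_in())
E
```

```text
n 2701 mean [ 0.4378 -0.0977  0.0189] z pct [0.0146 0.0193 0.0205] rect (435.79852294921875, -99.05146789550781) (140.9713897705078, 25.259445190429688) long ang 3.1500902
19.8167 0.004028313441528708
the job is handed in; nothing more can be done
None
```

The cover is back on the box and the offcut is on clear bench. I handed the job in at about 20 s, and no verdict was reported.

**What I did:** I lifted the offcut off the box and laid it flat on the bench on the robot's side. It may have settled about 2 mm when I released it, because the fingertips reached the bench first. I then picked up the smaller white cover by its handle and turned it about 96° so its nose matched the box's. Before seating it I lined it up by watching the thin pin through the small hole, then lowered it until it touched the rim and let go.

**Last checks that passed:**
- **Cover:** the plate's top is at 60.6 mm (61 mm expected), with a tilt of about 0.001 rad. Its centre is about 1.5 mm from where I measured the box. The picture shows both pins through their holes.
- **Offcut:** it lies at (0.436, -0.099), with its top about 20 mm above the bench and about 0.2 m from the box's middle.
- **Robot:** the gripper is open, well above the cover, with only sensor noise on the wrist force.

**Checks that failed or disagreed:**
- **Offcut from the top camera:** this check found no points, probably because the arm was in the way, so I checked the offcut with the wrist camera instead.
- **Scene view:** the final scene picture was never saved, because that same error stopped the script.
- **Pin detector:** on the covered box it put the thin pin at the thick pin's place. I disregarded that and went by the picture.
- **Bystanders:** I did not measure the tin, screwdriver or jar again at the end. The arm's path stayed away from all three.

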